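# Index the turntable of a lid press and hold the lid down

### The job

Turn the lid press's turntable by its upright post, 60 degrees, in whichever direction brings the lidded portion pot under the press pad, until it clicks in against its stop, and let go of it there. Then push the press knob down 25 mm (give or take 3), where the ring line on its stem meets the top of the guide bush, never as far as 32 mm, and finish while still holding it there, the pad pressed on the lid. Do not tip what stands in the turntable or shift the pots, cup and timer around the press.

Things in the scene. Friction and masses are not known exactly. Their poses are not given: they have to be found in the camera images.
- lid_press: The fixed lid press with all it carries. Origin: on the table under the turntable's axis; x towards its column (away from the robot, within 20 degrees), z up. Grey base plate 310 x 180 x 12 mm (x -130 to +180), column 36 x 56 mm at x = +152, 160 mm high; overarm 44 mm wide, 131 to 157 mm above the table, ending at x = +46, carries the ram at x = +75, y = 0.
- turntable_axis (a point): Centre of the aluminium turntable's upper face (radius 112 mm), on its vertical axis, 34 mm above the table; same axes as lid_press. The turntable has three ring nests (about 58 mm wide, 10 mm high), centres 75 mm from the axis; at joint value 0 they lie at 0 (under the ram, empty), +60 and -60 degrees from the press x axis.
- turntable (a joint): Angle of the turntable in rad, counter-clockwise positive from above; starts at 0. Turns lightly (under 2 N at the post) up to stops at +1.047 and -1.047 rad (60 degrees). At about 0.82 rad a sprung roller meets a bump (some 5 N at the post); past 0.96 rad it pushes the turntable on against the stop and keeps it there. +1.047 brings the nest at -60 degrees under the ram, -1.047 the nest at +60.
- post_top (a point): Centre of the top of the indexing post: upright round steel post, 16 mm diameter, 56 mm high above the turntable (top 90 mm above the table; collar 24 mm wide, 4 mm high at its foot), 92 mm from the axis, at the start on the side facing the robot. It turns with the turntable; it can be pinched from above or pushed sideways.
- lidded_pot: The lidded portion pot (flat lid of 53 mm diameter, 36 mm high in all), standing loose in the nest at +60 or -60 degrees. Origin: centre of its underside, z up along its axis. Its lid is 70 mm above the table.
- open_cup: The open steel cup without a lid (60 mm diameter at the rim, 38 mm high), standing loose in the other nest. Origin: centre of its underside. It is not to be pressed.
- knob_top (a point): Centre of the flat top of the round black press knob (42 mm diameter, flat part about 32 mm diameter, 18 mm thick) on the upper end of the ram, 216 mm above the table when up. Moves straight down when pressed.
- ram (a joint): Downward travel of ram and knob in m: 0 up, 0.036 bottomed. Springs back when let go: about 2.5 N plus 150 N/m. The pad meets the lid at about 0.018; from there the pad spring adds about 1 N plus 600 N/m, so holding at 0.025 takes about 12 N. At 0.025 the dark ring line on the 16 mm steel stem is level with the top of the guide bush.
- pad: The round rubber pad (44 mm diameter, 8 mm thick) hanging under the ram on its own spring. Origin: centre of its lower face, 88 mm above the table when up.
- spare_pot_a: Bystander: a lidded portion pot standing on the table left of the press, 53 mm wide, 36 mm high. Origin: centre of its underside.
- spare_pot_b: Bystander: another lidded portion pot on the table left of the press, same size.
- spare_cup: Bystander: an open steel cup on the table right of the press, 68 mm wide, 42 mm high. Origin: centre of its underside.
- kitchen_timer: Bystander: a round kitchen timer on the table right of the press, 62 mm wide, 40 mm high. Origin: centre of its underside.
Things that resemble listed ones, but are neither listed nor needed, are in the scene too. What is shaped like the lidded_pot but orange is not meant.

How it is judged:
By the outcome, as a careful person would: the job done as asked, in the order asked, and still so for the second after the job is handed in, while the arm keeps its last pose, push and grip.
It also fails if it takes over 48 s, if anything falls off the work surface, if the arm or the gripper's body presses on something with over 40 N, if the wrist force passes 120 N, or if a joint passes its speed limit or range.

### The arm

A 6-joint arm with a two-finger parallel gripper is mounted at the origin on a cart in front of the work surface, level with it; the furniture and walls round the work are solid. World frame = base frame: x ahead of the robot, y to its left, z up, the work surface at z = 0. Lengths are in mm, angles in rad, forces in N, time in s.
With the tool pointing down it reaches from about 300 to 775 mm from the base axis. Payload 14.6 kg.
Tool frame: the origin (TCP) lies between the finger pads; the fingertips stand 19 mm ahead of it and the grasp point (between the pads) is the TCP (manip.tcp_to_tips is the distance from the TCP to the fingertips, in mm); x points along the fingers, z is the direction in which the jaws open and shut, and the axes are right-handed (so a half turn about x gives the same grasp; the last joint's range is limited). The gripper opens to 94 mm and grips with 3 to 60 N. Pads are 16 mm wide; open, the fingers measure 119 mm over their backs; the gripper's body (75 mm by 177 mm) begins 78 mm behind the grasp point.
Start: joints at [-1.17, 0.3, 1.521, -0, 1.321, -0.067], TCP at [248, -490.903, 224.446] pointing down, gripper open.
Joint ranges: [-3.03, 3.03], [-0.79, 2.21], [0.23, 2.52], [-1.04, 4.18], [0, 3.07], [-2.55, 2.55]. Speed limits (rad/s): [2.22, 2.22, 2.57, 3.14, 3.14, 3.14].

### API

Orientations are given as [roll, pitch, yaw] about the fixed x, y, z axes, in that order (R = Rz(yaw) Ry(pitch) Rx(roll)).
In Python, from cell import manip gives the robot as it stands.
- The arm moves only by the tool jog_arm, never from a script. Its argument "moves" is a list that holds one entry, the list of rows, each a list of 6 numbers: the shift along the world's x, y, z in mm, then the turn, a rotation vector about the world's x, y, z in degrees. In form: [[[dx, dy, dz, wx, wy, wz], ...]]. A call has 1 to 5 rows; each row shifts and turns the pose as measured when the row begins; what a row does not reach is not made up. A row lasts 1/10 s, in which the tool goes at most 50 mm and 8.59 degrees, less where a joint would pass 70% of its speed; a pose out of reach is approached as far as the arm can. A call is refused whole if a number of a shift passes 50 or a number of a turn 8.59, either way. A call with a gripper value outside its range is refused whole. "gripper" is the opening, from -1 (shut) to 1 (fully open), set as the call begins (left out, the last holds). The fingers move at their own pace and stop on an object; "squeeze" is the grip in N (left out, the last holds). Time passes only in rows, so rows that do not move let the fingers close. It gives the time, the measured TCP pose, the force and the opening at its end, in the units of the state.
- manip.read_state(): the state, without advancing time (a new reading comes with each control period).
- manip.camera(name): name is "scene" or "top" or "wrist"; returns (picture, depth): 400x640x3 uint8, blue, green, red; 400x640 float32, mm along the optical axis (not along the pixel's ray), 0 where there is no reading.
- manip.camera_params(name): a dict with "fx", "fy", "cx", "cy" (pixels), "rvec" (rotation vector, rad) and "tvec" (3), from world to camera coordinates, as OpenCV has them. Camera axes: x right, y down, z forward; pixel columns grow to the right and rows downward; lengths in mm; the calibration is good to about 2 mm. A picture is of the moment at which its call begins: read the wrist's pose just before it. camera_params takes no time and is no camera call; for the wrist camera it gives the pose at the moment of the call.
- manip.sign_off(): hands the job in, once; it reports no verdict.
The state is a dict: "clock": time; "joints": joint angles; "qd": joint speeds; "effort": joint torques, N m; "eef_pos": TCP position; "eef_rot": TCP orientation; "wrist_force": force on the tool from outside, world axes, zero at the start; "moment": the same for the moment, N m; "finger_gap": finger opening in mm.
Only numpy, scipy, OpenCV 4.12 (cv2) and the standard library are available. Lean on these libraries where they do the work, as an engineer would, in place of code of your own. Each camera call takes 0.05 s, during which the arm holds its last target. There are 200 camera calls.

## Working session

There is one attempt and no reset: what is moved stays moved. The work goes in short steps, Python scripts to look and compute and a tool call to move; the robot and the scene stay as the last step left them, time stands still between calls to the robot, and variables do not carry over. Pictures are saved under pics/ and viewed, about 8 in all and at most 12, crops included, and the job is handed in when it is done.

Besides the shell and the picture viewer there is one more tool, called after ">>>" as name([rows], argument=value, ...), one row to a line, values as JSON. jog_arm: Moves the arm, as the interface text tells. Its arguments: {"type":"object","properties":{"moves":{"type":"array","items":{"type":"array","items":{"type":"array","items":{"type":"number"}}}},"gripper":{"type":"number"},"squeeze":{"type":"number"}},"required":["moves"]}

```bash
mkdir -p pics
cat > h.py <<'E'
import numpy as np, cv2
from cell import manip
def cam(n):
    p=manip.camera_params(n); R=cv2.Rodrigues(np.array(p["rvec"],float))[0]; return p,R,np.array(p["tvec"],float).ravel()
def ray(n,u,v,z):
    p,R,t=cam(n); d=R.T@np.array([(u-p["cx"])/p["fx"],(v-p["cy"])/p["fy"],1]); c=-R.T@t
    return c+d*(z-c[2])/d[2]
def dep(n,u,v,D):
    p,R,t=cam(n); d=D[v,u]; return R.T@(np.array([(u-p["cx"])/p["fx"]*d,(v-p["cy"])/p["fy"]*d,d])-t)
def proj(n,P):
    p,R,t=cam(n); q=R@np.array(P,float)+t; return p["fx"]*q[0]/q[2]+p["cx"],p["fy"]*q[1]/q[2]+p["cy"]
E
python3 - <<'E'
from h import *
s=manip.read_state(); print(s)
for n in("scene","top"):
    im,D=manip.camera(n); cv2.imwrite(f"pics/{n}0.png",im); np.save(n+"0.npy",D)
    p,R,t=cam(n); print(n,-R.T@t,p["fx"],R[2])
E
```

```text
{'clock': 0.0, 'joints': array([-1.16962777e+00,  3.00493161e-01,  1.52159241e+00,  4.16178838e-06,
        1.32070455e+00, -6.65711366e-02]), 'qd': array([ 2.56733102e-04, -1.35538754e-03, -1.64859974e-05,  9.30945402e-04,
       -1.04846093e-03, -7.74733474e-04]), 'effort': array([-1.50591990e-03, -5.31821108e+01, -3.52735233e+01,  7.07901525e-02,
        2.45206797e-02, -3.68955239e-05]), 'eef_pos': array([ 247.89434127, -490.69035693,  223.86942783]), 'eef_rot': array([3.07165518, 1.56959886, 1.96859752]), 'wrist_force': array([-0.59294873,  0.06334274,  0.17302121]), 'moment': array([-0.08478958, -0.0697425 , -0.01781189]), 'finger_gap': 94.01936626150703}
scene [240.75097367 637.5869661  708.5342823 ] 363.78300669617215 [ 0.39371164 -0.6940073  -0.60278107]
top [ 460.04775082    7.3402982  1046.31181076] 380.6368076513726 [ 0.14531812  0.01607879 -0.98925432]
```

View pics/scene0.png

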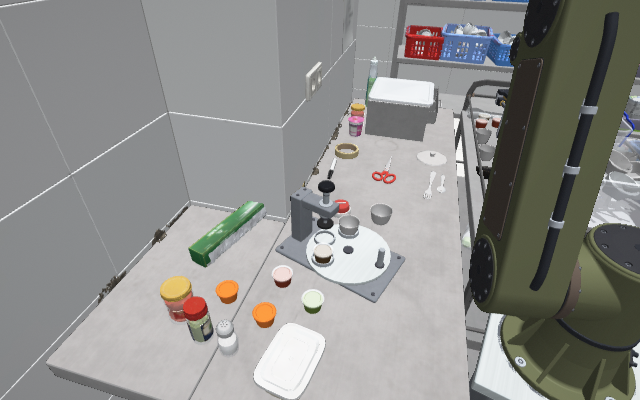

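View pics/top0.png

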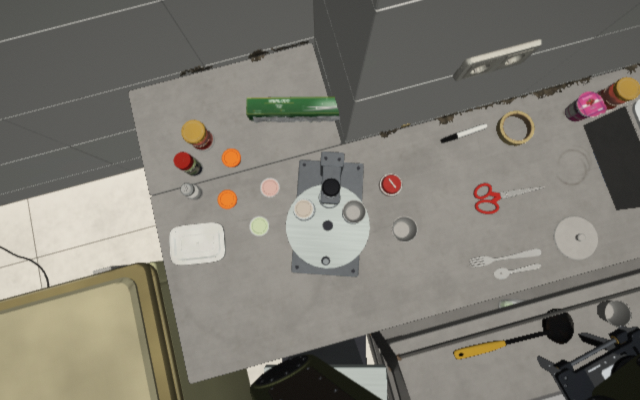

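The lidded pot could be (303,210) in the left nest or the steel cup at (353,211) in the right nest. Off the press, there are the spare pots at (270,187) and (259,226), the orange ones at (231,157) and (228,199), and the timer at (391,184). I'll check the choice in a crop.

Run:
```python
from h import *
im=cv2.imread("pics/top0.png"); c=im[145:285,240:425]; cv2.imwrite("pics/c1.png",cv2.resize(c,None,fx=4,fy=4,interpolation=cv2.INTER_CUBIC))
D=np.load("top0.npy")
for n,u,v,z in[("post",325,261,90),("axis",327,225.5,34),("knob",331,187,216),("pot",303,210,70),("cup",353,211,72)]:
    print(n,ray("top",u,v,z).round(1),dep("top",int(u),int(v),D).round(1))
```

```text
post [425.4  -2.4  90. ] [425.4  -2.4  89.9]
axis [516.  -9.  34.] [517.   -8.9  39.9]
knob [590.7 -15.5 216. ] [590.6 -15.5 216.6]
pot [554.1  53.1  70. ] [554.   53.   71.1]
cup [550.7 -75.3  72. ] [554.  -78.3  36.5]
```

View pics/c1.png

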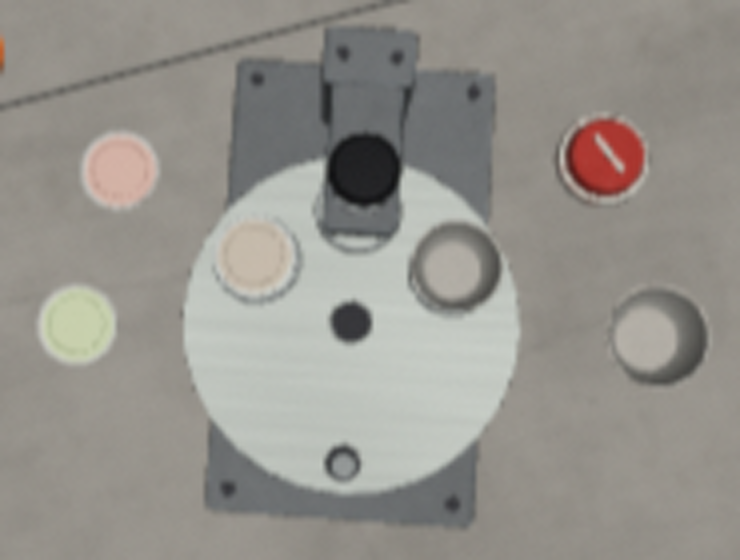

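The crop confirms the choice. The beige flat-lidded pot is in the left (+60°) nest at crop (255,258), and the open steel cup is on the right at (455,265). The turntable therefore turns clockwise (-60°), which moves the post left (+y). The post-to-axis distance measures 91 mm and axis-to-knob 75 mm, matching the given 92 and 75. Press yaw is about -4.6°.

```bash
cat >> h.py <<'E'
from scipy.spatial.transform import Rotation as Ro
def tool():
    s=manip.read_state(); R=Ro.from_euler("xyz",s["eef_rot"]).as_matrix()
    print(round(float(s["clock"]),2),"pos",s["eef_pos"].round(1),"x",R[:,0].round(3),"jaw",np.degrees(np.arctan2(R[1,2],R[0,2])).round(1),"F",s["wrist_force"].round(1),"gap",round(float(s["finger_gap"]),1),"q",s["joints"].round(2))
E
python3 -c "from h import *; tool()"
```

```text
0.1 pos [ 247.9 -490.7  223.9] x [-0.     0.001 -1.   ] jaw -63.2 F [ 0.3 -0.1  0.7] gap 94.1 q [-1.17  0.3   1.52  0.    1.32 -0.07]
```

>>> jog_arm([
  [[10,27,0,0,0,8.3],[10,27,0,0,0,8.3],[10,27,0,0,0,8.3],[10,27,0,0,0,8.3],[10,27,0,0,0,8.3]],
], gripper=0.0, squeeze=15)

```text
clock: 0.6
eef_pos: [297.4, -352.5, 221.5]
eef_rot: [2.868, 1.566, 2.509]
wrist_force: [-0.1, -0.3, 0.4]
finger_gap: 57.3
```

>>> jog_arm([
  [[10,27,0,0,0,8.3],[10,27,0,0,0,8.3],[10,27,0,0,0,8.3],[10,27,0,0,0,8.3],[10,27,0,0,0,8.3]],
])

```text
clock: 1.1
eef_pos: [348.0, -211.3, 220.5]
eef_rot: [2.699, 1.564, 3.09]
wrist_force: [-0.2, -0.1, -0.3]
finger_gap: 46.9
```

>>> jog_arm([
  [[10,27,0,0,0,8.3],[10,27,0,0,0,8.3],[10,27,0,0,0,8.3],[10,27,0,0,0,8.3],[10,27,0,0,0,8.3]],
])

```text
clock: 1.6
eef_pos: [398.5, -70.2, 220.0]
eef_rot: [2.594, 1.563, -2.549]
wrist_force: [-0.0, -0.6, -0.5]
finger_gap: 46.6
```

```bash
python3 -c "from h import *; tool()"
```

```text
1.6 pos [398.5 -70.2 220. ] x [-0.006 -0.004 -1.   ] jaw 65.4 F [-0.  -0.6 -0.5] gap 46.6 q [-0.26 -0.02  1.9  -0.01  1.27 -1.4 ]
```

>>> jog_arm([
  [[9,23,-10,0,0,6.7],[9,23,-10,0,0,6.7],[8,22,-10,0,0,6.7],[0,0,0,0,0,0]],
])

```text
clock: 2.0
eef_pos: [425.4, 3.4, 188.6]
eef_rot: [2.504, 1.564, -2.264]
wrist_force: [1.0, -0.6, -0.6]
finger_gap: 47.0
```

Run:
```python
from h import *
tool()
im,D=manip.camera("wrist"); cv2.imwrite("pics/w1.png",im); print(proj("wrist",[425,-2,90]),proj("wrist",[516.5,-9,34]))
np.save("w1.npy",D)
```

```text
2.0 pos [425.4   3.4 188.6] x [-0.005 -0.005 -1.   ] jaw 86.8 F [ 1.  -0.6 -0.6] gap 47.0 q [-0.07  0.06  1.89 -0.01  1.19 -1.59]
(np.float64(317.53770286325073), np.float64(204.29901931923436)) (np.float64(317.08419435481017), np.float64(279.6667990053947))
```

View pics/w1.png

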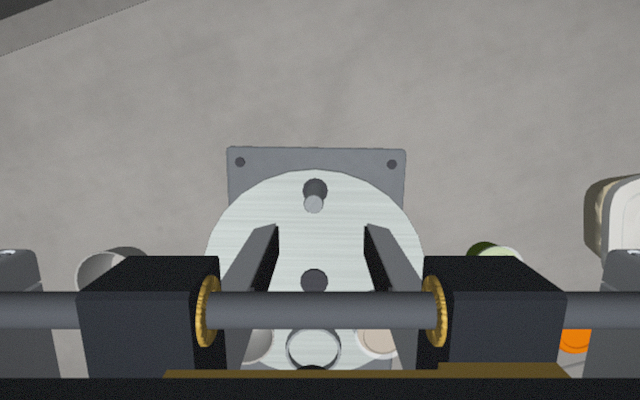

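The wrist view shows the post top at (313.5,204) and the hub at (314,280), about 3–4 px from the positions I predicted. The fingers straddle the post line.

Run:
```python
from h import *
print(ray("wrist",313.5,204,90).round(1),ray("wrist",314,280,34).round(1))
```

```text
[424.6  -5.1  90. ] [516.7 -12.1  34. ]
```

>>> jog_arm([
  [[0,-7,-25,0,0,0],[0,0,-35,0,0,0],[0,0,-35,0,0,0],[0,0,-21,0,0,-1],[0,0,0,0,0,0]],
])

```text
clock: 2.55
eef_pos: [425.3, -8.4, 72.2]
eef_rot: [-2.961, 1.564, -1.482]
wrist_force: [-0.1, 0.1, 0.8]
finger_gap: 47.2
```

>>> jog_arm([
  [[0,0,0,0,0,0],[0,0,0,0,0,0],[0,0,0,0,0,0],[0,0,0,0,0,0]],
], gripper=-1, squeeze=15)

```text
clock: 2.95
eef_pos: [426.8, -9.7, 76.1]
eef_rot: [-2.428, 1.562, -0.953]
wrist_force: [0.1, 1.0, 0.4]
finger_gap: 18.0
```

```bash
python3 -c "from h import *; tool()"
```

```text
2.95 pos [426.8  -9.7  76.1] x [ 0.005 -0.007 -1.   ] jaw 84.6 F [0.1 1.  0.4] gap 18.0 q [-0.1   0.23  2.   -0.01  0.9  -1.57]
```

>>> jog_arm([
  [[0,0,-4,0,0,0],[0,0,0,0,0,0]],
])

```text
clock: 3.15
eef_pos: [428.0, -9.8, 73.8]
eef_rot: [-2.185, 1.559, -0.709]
wrist_force: [5.2, 0.0, -21.4]
finger_gap: 15.5
```

```bash
python3 -c "from h import *; tool()"
```

```text
3.15 pos [428.   -9.8  73.8] x [ 0.009 -0.008 -1.   ] jaw 84.6 F [  5.2   0.  -21.4] gap 15.5 q [-0.1   0.23  2.   -0.01  0.9  -1.57]
```

>>> jog_arm([
  [[0,6.4,0,0,0,-4],[0.7,6.4,0,0,0,-4],[1.1,6.3,0,0,0,-4],[1.6,6.3,0,0,0,-4],[1.9,6.1,0,0,0,-4]],
])

```text
clock: 3.65
eef_pos: [433.9, 22.0, 73.7]
eef_rot: [-2.081, 1.557, -0.968]
wrist_force: [4.3, -3.1, -7.4]
finger_gap: 15.5
```

```bash
cat >> h.py <<'E'
def tt():
    tool(); p=manip.read_state()["eef_pos"][:2]-[516.6,-10.5]; print("r",np.hypot(*p).round(1),"ang",np.degrees(np.arctan2(p[1],p[0])).round(1)%360)
E
python3 -c "from h import *; tt()"
```

```text
3.65 pos [433.9  22.   73.7] x [ 0.008 -0.011 -1.   ] jaw 63.8 F [ 4.3 -3.1 -7.4] gap 15.5 q [-0.03  0.25  1.99 -0.01  0.9  -1.13]
r 88.9 ang 158.6
```

>>> jog_arm([
  [[2.5,5.7,0,0,0,-4],[2.9,5.5,0,0,0,-4],[3.2,5.3,0,0,0,-4],[3.6,5.1,0,0,0,-4],[3.9,4.8,0,0,0,-4]],
])

```text
clock: 4.15
eef_pos: [450.5, 49.2, 73.7]
eef_rot: [-2.051, 1.556, -1.3]
wrist_force: [2.5, -3.9, -4.0]
finger_gap: 15.8
```

```bash
python3 -c "from h import *; tt()"
```

```text
4.15 pos [450.5  49.2  73.7] x [ 0.004 -0.015 -1.   ] jaw 43.0 F [ 2.5 -3.9 -4. ] gap 15.8 q [ 0.04  0.29  1.93 -0.02  0.92 -0.7 ]
r 89.1 ang 137.9
```

>>> jog_arm([
  [[4.3,4.5,0,0,0,-4],[4.6,4.2,0,0,0,-4],[5,3.8,0,0,0,-4],[5.2,3.4,0,0,0,-4],[5.4,3.1,0,0,0,-4]],
])

```text
clock: 4.65
eef_pos: [475.5, 68.5, 73.7]
eef_rot: [-2.093, 1.554, -1.706]
wrist_force: [3.7, -1.1, -5.3]
finger_gap: 15.9
```

```bash
python3 -c "from h import *; tt()"
```

```text
4.65 pos [475.5  68.5  73.7] x [-0.002 -0.017 -1.   ] jaw 22.2 F [ 3.7 -1.1 -5.3] gap 15.9 q [ 0.08  0.34  1.86 -0.02  0.95 -0.3 ]
r 89.1 ang 117.5
```

Push on gently until the force shows the stop.

>>> jog_arm([
  [[3,1.4,0,0,0,0],[2,1,0,0,0,0]],
])

```text
clock: 4.85
eef_pos: [477.8, 70.0, 73.3]
eef_rot: [-2.475, 1.548, -2.086]
wrist_force: [-21.8, -14.8, 18.1]
finger_gap: 15.9
```

```bash
python3 -c "from h import *; tt()"
```

```text
4.85 pos [477.8  70.   73.3] x [-0.011 -0.019 -1.   ] jaw 22.2 F [-21.8 -14.8  18.1] gap 15.9 q [ 0.08  0.35  1.84 -0.02  0.96 -0.3 ]
r 89.4 ang 115.8
```

The stop is reached: 26 N of reaction at 115.8°, against 115.4° expected. Now I open and lift.

>>> jog_arm([
  [[-0.5,-0.2,0,0,0,0],[0,0,0,0,0,0],[0,0,0,0,0,0],[0,0,0,0,0,0]],
], gripper=-0.1)

```text
clock: 5.25
eef_pos: [477.2, 69.6, 73.8]
eef_rot: [-2.469, 1.548, -2.076]
wrist_force: [0.3, 0.3, 0.2]
finger_gap: 41.5
```

```bash
python3 -c "from h import *; tt()"
```

```text
5.25 pos [477.2  69.6  73.8] x [-0.011 -0.02  -1.   ] jaw 22.6 F [0.3 0.3 0.2] gap 41.5 q [ 0.08  0.35  1.85 -0.02  0.96 -0.3 ]
r 89.3 ang 116.2
```

>>> jog_arm([
  [[0,0,25,0,0,0],[0,0,45,0,0,0],[0,0,50,0.6,-0.3,0],[-3,0,50,0.6,-0.3,0],[-3,0,35,0,0,0]],
])

```text
clock: 5.75
eef_pos: [467.7, 69.6, 280.9]
eef_rot: [2.567, 1.562, 2.964]
wrist_force: [0.6, 0.4, -0.2]
finger_gap: 42.2
```

Run:
```python
from h import *
tool()
im,D=manip.camera("top"); np.save("top1.npy",D); im2,D2=manip.camera("scene"); np.save("scene1.npy",D2)
a=cv2.resize(im[145:285,240:425],None,fx=3,fy=3,interpolation=cv2.INTER_CUBIC)
b=cv2.resize(im2[160:300,250:435],None,fx=3,fy=3,interpolation=cv2.INTER_CUBIC)
cv2.imwrite("pics/c2.png",cv2.resize(np.hstack([a,b]),(800,302)))
cv2.imwrite("pics/c2b.png",b); cv2.imwrite("pics/c2a.png",a)
```

```text
5.75 pos [467.7  69.6 280.9] x [-0.009  0.002 -1.   ] jaw 22.7 F [ 0.6  0.4 -0.2] gap 42.2 q [ 0.07  0.09  1.64  0.    1.42 -0.33]
```

View pics/c2.png

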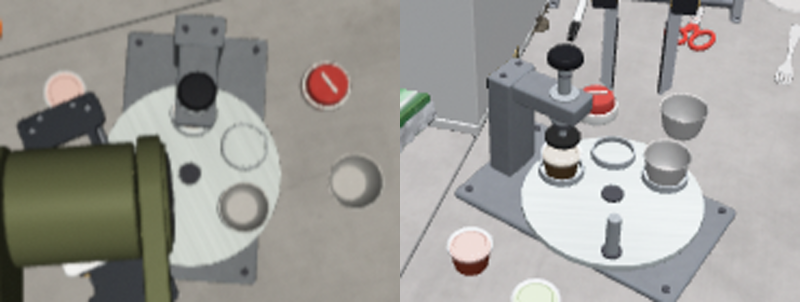

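The turn is confirmed. The lidded pot sits upright under the pad at crop (562,160), the open cup upright at (665,165), and the post is free at (612,225). Next I close the fingers and go above the knob.

>>> jog_arm([
  [[30,-21,0,0,-0.3,0],[30,-21,0,0,0,0],[30,-21,0,0,0,0],[26,-18,0,0,0,0],[0,0,0,0,0,0]],
], gripper=-1, squeeze=20)

```text
clock: 6.35
eef_pos: [588.5, -13.8, 280.2]
eef_rot: [0.275, 1.567, 0.676]
wrist_force: [0.0, -0.4, 1.0]
finger_gap: 5.7
```

Run:
```python
from h import *
tool()
im,D=manip.camera("wrist"); p=proj("wrist",[590.7,-16,216]); print(p)
im2,_=manip.camera("scene"); x,y=map(int,proj("scene",[590,-16,216]));print(x,y)
b=cv2.resize(im2[y-60:y+60,x-60:x+60],(480,480),interpolation=cv2.INTER_CUBIC)
cv2.imwrite("pics/w2.png",np.hstack([cv2.resize(im,(320,200)),cv2.resize(b,(480,480))[140:340]]) if 0 else np.vstack([cv2.resize(im,(480,300)),b[60:360]]))
```

```text
6.35 pos [588.5 -13.8 280.2] x [ 0.003  0.002 -1.   ] jaw 23.0 F [ 0.  -0.4  1. ] gap 5.7 q [-0.09  0.35  1.32  0.    1.46 -0.49]
(np.float64(323.68079620822465), np.float64(220.92740998476697))
326 183
```

View pics/w2.png

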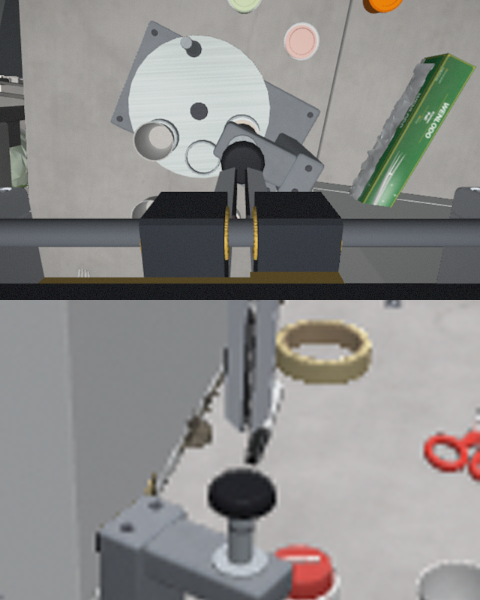

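The knob shows at about (324,218) in the wrist view, against (324,221) predicted. In the scene crop it stands clear below the closed fingers. Now down.

>>> jog_arm([
  [[2,-2,-20,0,0,0],[0,0,-15,0,0,0],[0,0,-4,0,0,0],[0,0,0,0,0,0]],
])

```text
clock: 6.85
eef_pos: [586.5, -11.4, 241.2]
eef_rot: [0.256, 1.566, 0.661]
wrist_force: [0.0, -0.7, 0.2]
finger_gap: 0.4
```

```bash
python3 -c "from h import *; tool()"
```

```text
6.85 pos [586.5 -11.4 241.2] x [ 0.004  0.003 -1.   ] jaw 23.2 F [ 0.  -0.7  0.2] gap 0.4 q [-0.08  0.37  1.39  0.    1.38 -0.49]
```

>>> jog_arm([
  [[4,-4.5,0,0,0,0],[0,0,0,0,0,0]],
])

```text
clock: 7.05
eef_pos: [590.7, -15.5, 242.8]
eef_rot: [0.048, 1.565, 0.454]
wrist_force: [0.1, -0.6, -0.1]
finger_gap: 0.9
```

>>> jog_arm([
  [[0,0,-4,0,0,0],[0,0,-3,0,0,0]],
])

```text
clock: 7.25
eef_pos: [591.1, -15.6, 236.6]
eef_rot: [-0.084, 1.563, 0.322]
wrist_force: [0.1, -0.2, -0.7]
finger_gap: 0.5
```

```bash
python3 -c "from h import *; tool()"
```

```text
7.25 pos [591.1 -15.6 236.6] x [ 0.008  0.003 -1.   ] jaw 23.3 F [ 0.1 -0.2 -0.7] gap 0.5 q [-0.09  0.38  1.39  0.    1.37 -0.5 ]
```

>>> jog_arm([
  [[0,0,-3,0,0,0],[0,0,-2,0,0,0]],
])

```text
clock: 7.45
eef_pos: [591.2, -15.6, 231.7]
eef_rot: [-0.117, 1.562, 0.29]
wrist_force: [-1.3, -0.4, 4.1]
finger_gap: 0.3
```

>>> jog_arm([
  [[0,0,-3,0,0,0],[0,0,-3,0,0,0]],
])

```text
clock: 7.65
eef_pos: [591.2, -15.6, 225.8]
eef_rot: [-0.139, 1.562, 0.267]
wrist_force: [-1.9, -1.1, 4.2]
finger_gap: 0.2
```

>>> jog_arm([
  [[0,0,-3,0,0,0],[0,0,-2,0,0,0]],
])

```text
clock: 7.85
eef_pos: [591.2, -15.6, 220.5]
eef_rot: [-0.15, 1.561, 0.256]
wrist_force: [-1.8, 0.4, 6.0]
finger_gap: 0.5
```

```bash
python3 -c "from h import *; tool()"
```

```text
7.85 pos [591.2 -15.6 220.5] x [ 0.009  0.002 -1.   ] jaw 23.3 F [-1.8  0.4  6. ] gap 0.5 q [-0.09  0.39  1.41  0.    1.33 -0.5 ]
```

>>> jog_arm([
  [[0,0,-3,0,0,0],[0,0,-2,0,0,0]],
])

```text
clock: 8.05
eef_pos: [591.2, -15.6, 215.7]
eef_rot: [-0.176, 1.561, 0.23]
wrist_force: [-3.9, 1.0, 7.7]
finger_gap: 0.3
```

>>> jog_arm([
  [[0,0,-2,0,0,0],[0,0,-2,0,0,0]],
])

```text
clock: 8.25
eef_pos: [591.3, -15.6, 212.5]
eef_rot: [-0.199, 1.56, 0.207]
wrist_force: [-4.2, 0.5, 9.9]
finger_gap: 0.5
```

Run:
```python
from h import *
tool()
im2,_=manip.camera("scene"); x,y=326,183
cv2.imwrite("pics/s3.png",cv2.resize(im2[y-25:y+65,x-50:x+50],(800,720),interpolation=cv2.INTER_CUBIC)[:600])
tool()
```

```text
8.25 pos [591.3 -15.6 212.5] x [ 0.01   0.002 -1.   ] jaw 23.3 F [-4.2  0.5  9.9] gap 0.5 q [-0.09  0.4   1.42  0.    1.32 -0.5 ]
8.3 pos [591.2 -15.6 212.3] x [ 0.01   0.002 -1.   ] jaw 23.3 F [-4.   0.5  9.9] gap 0.4 q [-0.09  0.4   1.42  0.    1.31 -0.5 ]
```

View pics/s3.png

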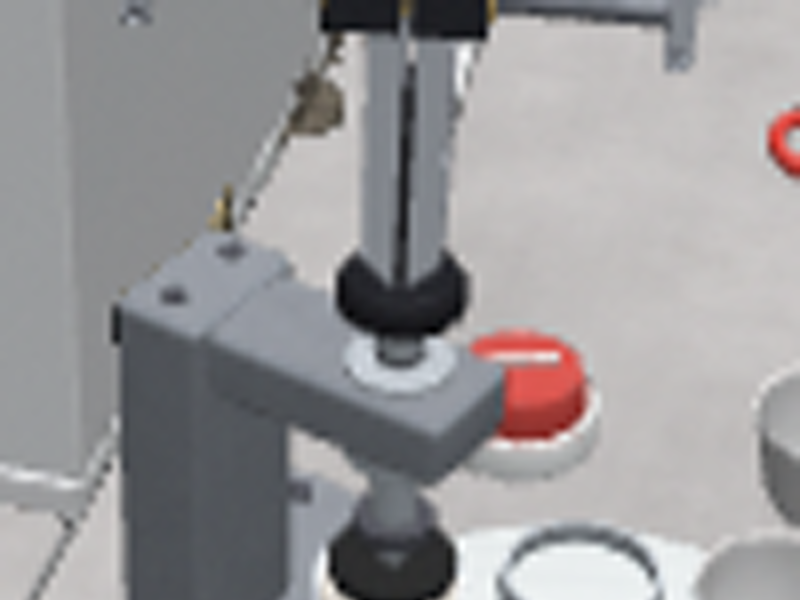

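The dark ring line is just above the bush top at crop (400,352). The force of 9.9 N (about 23 mm) and the TCP drop of 22.6 mm agree, so about 2.3 mm remain.

>>> jog_arm([
  [[0,0,-1.5,0,0,0],[0,0,-1,0,0,0]],
])

```text
clock: 8.5
eef_pos: [591.2, -15.6, 211.2]
eef_rot: [-0.234, 1.559, 0.172]
wrist_force: [-5.3, -0.6, 12.1]
finger_gap: 0.9
```

Run:
```python
from h import *
for i in range(4):
    im2,_=manip.camera("scene"); tool()
x,y=326,183
a=cv2.resize(im2[y-5:y+65,x-50:x+50],(800,560),interpolation=cv2.INTER_CUBIC); cv2.imwrite("pics/s4.png",a)
```

```text
8.55 pos [591.2 -15.6 211.2] x [ 0.012  0.002 -1.   ] jaw 23.3 F [-5.   0.7 11.3] gap 0.7 q [-0.09  0.4   1.42  0.    1.31 -0.5 ]
8.6 pos [591.2 -15.6 211.2] x [ 0.012  0.002 -1.   ] jaw 23.3 F [-4.7  0.1 10.7] gap 0.5 q [-0.09  0.4   1.42  0.    1.31 -0.5 ]
8.65 pos [591.2 -15.6 211.3] x [ 0.012  0.002 -1.   ] jaw 23.3 F [-5.2  0.3 11. ] gap 0.8 q [-0.09  0.4   1.42  0.    1.31 -0.5 ]
8.7 pos [591.2 -15.6 211.3] x [ 0.012  0.002 -1.   ] jaw 23.3 F [-5.   0.7 11.2] gap 0.7 q [-0.09  0.4   1.42  0.    1.31 -0.5 ]
```

View pics/s4.png

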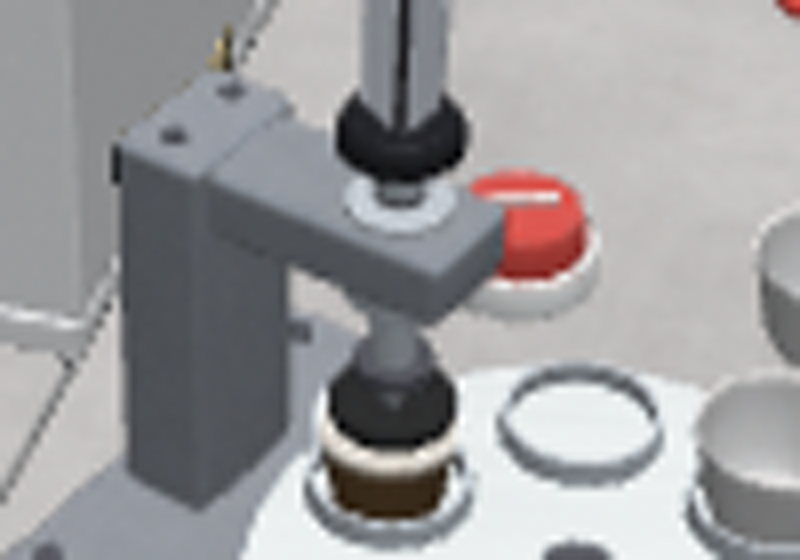

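The pad is on the lid and the ring line is practically at the bush top, crop (400,195). Travel is about 24–24.5 mm. One small last step, then I'll check it holds.

>>> jog_arm([
  [[0,0,-1,0,0,0]],
])

```text
clock: 8.8
eef_pos: [591.2, -15.6, 211.1]
eef_rot: [-0.246, 1.559, 0.16]
wrist_force: [-5.0, -0.2, 11.2]
finger_gap: 0.6
```

Run:
```python
from h import *
for i in range(10): im2,_=manip.camera("scene"); i%3 or tool()
x,y=326,183
cv2.imwrite("pics/s5.png",np.vstack([cv2.resize(im2[y-5:y+37,x-25:x+35],(600,420),interpolation=cv2.INTER_CUBIC)]))
```

```text
8.85 pos [591.2 -15.6 211.1] x [ 0.012  0.002 -1.   ] jaw 23.3 F [-5.5  0.7 11.2] gap 0.4 q [-0.09  0.4   1.42  0.    1.31 -0.5 ]
9.0 pos [591.2 -15.6 211.1] x [ 0.012  0.002 -1.   ] jaw 23.3 F [-4.4 -0.6 10.7] gap 0.6 q [-0.09  0.4   1.42  0.    1.31 -0.5 ]
9.15 pos [591.2 -15.6 211.1] x [ 0.012  0.002 -1.   ] jaw 23.3 F [-4.5  0.6 10.7] gap 0.3 q [-0.09  0.4   1.42  0.    1.31 -0.5 ]
9.3 pos [591.2 -15.6 211.1] x [ 0.012  0.002 -1.   ] jaw 23.3 F [-5.   0.1 11.9] gap 0.3 q [-0.09  0.4   1.42  0.    1.31 -0.5 ]
```

View pics/s5.png

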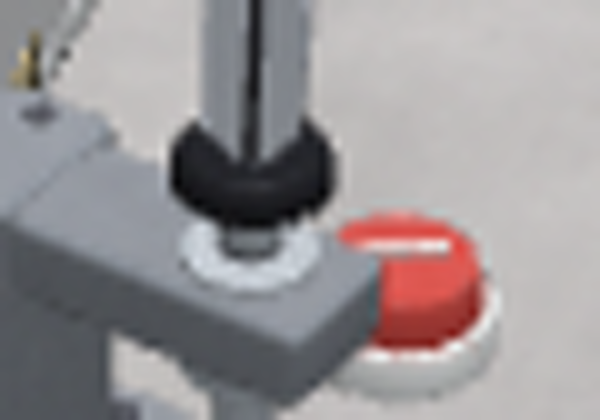

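>>> jog_arm([
  [[0,0,-1.8,0,0,0]],
])

```text
clock: 9.4
eef_pos: [591.2, -15.6, 210.2]
eef_rot: [-0.262, 1.558, 0.144]
wrist_force: [-5.2, 0.6, 12.8]
finger_gap: 0.6
```

Run:
```python
from h import *
F=[]
for i in range(16):
    im,_=manip.camera("scene"); F.append(manip.read_state()["wrist_force"][2])
tool(); print(np.mean(F))
if 209<manip.read_state()["eef_pos"][2]<211.5 and 10<np.mean(F)<14: print(manip.sign_off())
```

```text
10.2 pos [591.2 -15.6 210.2] x [ 0.013  0.002 -1.   ] jaw 23.3 F [-5.3  0.8 11.8] gap 0.6 q [-0.09  0.4   1.43  0.    1.31 -0.5 ]
11.837533561556338
the job is handed in; nothing more can be done
None
```

The job is done and handed in at about 10.2 s, with the arm still holding the press knob down.

- **Turntable:** I pinched the post and turned it 60° clockwise until it met its stop, with 26 N of reaction there. I then let go; a picture afterwards shows the lidded pot upright under the pad and the open cup upright.
- **Press knob:** I pushed it down with closed fingers. The tool's height puts the travel at about 24.8 mm, and the mean holding force of 11.8 N (about 12 N expected) fits 25 mm. It stayed there for 0.8 s before I handed in.
- **Ring line:** The line looked level with the top of the bush, though it is only a few pixels wide in the image. My last close look was about 1 mm before the final step.
- **Surroundings:** In the pictures I viewed, the spare pots, spare cup and timer look where they were. I did not take a separate measurement of them at the end.

Two things did not go quite to plan. The wrist camera put the post and axis about 3 mm further right than the top camera. Closing on the post also first turned the table about 4° the other way before the 60° turn.

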